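# Eject the mandoline's blade cartridge and ease it down the bed

## Robot

A 6-joint arm with a two-finger parallel gripper is mounted at the origin on a cart in front of the work surface, level with it; the furniture and walls round the work are solid. World frame = base frame: x ahead of the robot, y to its left, z up, the work surface at z = 0. Lengths are in m, angles in rad, forces in N, time in s.
With the tool pointing down it reaches from about 0.3 to 0.875 m from the base axis. Payload 6.4 kg.
Tool frame: the origin (TCP) lies midway between the tips of the shut fingers; the grasp point (between the pads) lies 19 mm behind it; z points along the fingers, y is the line along which they close (so a half turn about z gives the same grasp; the last joint's range is limited). The gripper opens to 85 mm and grips with 20 to 120 N. Pads are 22 mm wide; open, the fingers measure 114 mm over their backs; the gripper's body (76 mm by 85 mm) begins 54 mm behind the grasp point. The pads swing forward as they close: fully open they stand 13 mm farther back than shut.
Start: joints at [-1.353, 0.181, 1.607, -0, 1.354, -0.206], TCP at [0.236, -0.524, 0.231] pointing down, gripper open.
Joint ranges: [-2.99, 2.99], [-0.89, 2.07], [0.3, 2.58], [-1.14, 4.28], [0, 2.63], [-3.12, 3.12]. Speed limits (rad/s): [2.57, 2.57, 3.01, 3.14, 3.14, 3.14].

## Interface

Orientations are given as a unit quaternion [w, x, y, z].
In Python, from bench import ctrl gives the robot as it stands.
- The arm moves only by the tool drive_tool, never from a script. Its argument "plan" is a list that holds one entry, the list of rows, each a list of 4 numbers: the shift along the tool's x, y, z scaled (see below), then the turn about the tool's z scaled (see below). In form: [[[x, y, z, roll], ...]]. A call has 1 to 12 rows; each row is the pose to reach, as a shift and turn from the pose commanded when the call began, along the tool's axes at that moment, turning the shorter way round; what a row does not reach only later rows make up. The controller multiplies each number of a shift by 400 mm and each number of a turn by 180 degrees. A row lasts 1/12 s, in which the tool goes at most 41.7 mm and 7.16 degrees, less where a joint would pass 70% of its speed; a pose out of reach is approached as far as the arm can. A call with a number of a shift or a turn outside -1 to 1 is refused whole. A call with a gripper value outside its range is refused whole. "jaw" is the closure, from 0 (fully open) to 1 (shut), set as the call begins (left out, the last holds). The fingers move at their own pace and stop on an object; the grip force is fixed at half the most. Time passes only in rows, so rows that repeat a pose let the fingers close. It gives the time, the measured TCP pose, the force, the opening and the grip force at its end, in the units of the state.
- ctrl.get_obs(): the state, without advancing time (a new reading comes with each control period).
- ctrl.camera(name): name is "side" or "top"; returns (picture, depth): 420x560x3 uint8, red, green, blue; 420x560 float32, m along the optical axis (not along the pixel's ray), 0 where there is no reading.
- ctrl.camera_info(name): a dict with "camera_matrix" (3x3 intrinsics, pixels), "D" ([k1, k2, p1, p2, k3] as OpenCV has them; the pictures are not rectified), "R" (3x3) and "t" (3): a world point X has camera coordinates R X + t. Camera axes: x right, y down, z forward; pixel columns grow to the right and rows downward; lengths in m; the calibration is good to about 2 mm. A picture is of the moment at which its call begins. camera_info takes no time and is no camera call.
- ctrl.hand_in(): hands the job in; it is judged then, once.
The state is a dict: "time_s": time; "q": joint angles; "dq": joint speeds; "joint_efforts": joint torques, N m; "eef_pos": TCP position; "eef_rot": TCP orientation; "wrist_force": force on the tool from outside, world axes, zero at the start; "torque": the same for the moment, N m; "opening": opening from 0.0 (shut) to 1.0 (fully open); "grasp_force": force on a finger pad.
Only numpy, scipy, OpenCV 4.12 (cv2) and the standard library are available. Lean on these libraries where they do the work, as an engineer would, in place of code of your own. Each camera call takes 0.05 s, during which the arm holds its last target. There are 200 camera calls.

## Task

Unload the blade cartridge of the mandoline slicer with your fingertips only: press the release key beside its right rail so that the springs pop the cartridge out of its seat, with the other finger waiting close in front to trap it at rest before it runs off down the slope. Then let the key up and ease the cartridge gently down the bed, riding against a finger, until it lies against the two rubber bumpers at the foot, and leave it there. Never pinch or lift it or let it run free, and leave the peeler, pepper mill and measuring cup where they are.

Things in the scene. Friction and masses are not known exactly. Their poses are not given: they have to be found in the camera images.
- slicer: mandoline slicer fixed on the worktop, 290 x 135 x 150 mm: a steel bed 93 mm wide, sloping down at 25 degrees to its -x end, between two aluminium rails 8 mm wide that stand 6 mm above the bed. Origin on the worktop below the front edge of the seated cartridge; x points uphill but level, y to the slicer's left, z up.
- slicer_bed (a point): point on the bed's surface at the middle of the front (downhill) edge of the seated cartridge, 75 mm above the worktop; x points uphill along the bed, y to the slicer's left, z square out of the bed. The cartridge's x in this frame is 0 in its seat and -0.090 against the bumpers.
- slicer_stop (a point): point on the bed's surface, in the middle, 90 mm down the bed from slicer_bed, in line with the uphill stop faces of two black rubber bumpers. These are 11 mm high and lie 33 to 46 mm either side of the middle; between them the bed is open, so a finger can pass. The bed ends 35 mm below this point.
- key_top (a point): middle of the level top of the release key, a black push key 26 mm along the slicer by 20 mm across, 66 mm right of the bed's middle and 38 mm down the bed from slicer_bed. At rest its top is 15 mm above the bed abreast of it, and 8 mm above it when right down, so the other fingertip may stand over the bed at the same height. Its housing lies lower than the pressed key.
- release_key (a joint): travel of the release key, m: 0 up, 0.007 right down. It is pressed straight down against a spring: 3 N to start, up to about 8 N at the bottom, and springs up again when let go. At about 0.004 its tooth frees the cartridge.
- cartridge: loose black cartridge with steel blades, 80 mm long, 90 mm wide, 12 mm thick, 0.2 to 0.33 kg, with a bar 20 mm high along its front (downhill) edge. Origin in the middle of that edge on the bed; axes as slicer_bed. When freed, damped springs behind it push it out 22 mm at up to 0.3 m/s; then it slides ever faster down the slippery bed unless a finger stands in front.
- cartridge_bar (a point): middle of the upper front edge of the cartridge's bar, 20 mm square above the bed. The bar leans downhill with the bed, so this edge meets an upright finger first, anywhere along its 90 mm width; it then presses on it with 1 to 4 N. Once the cartridge is 11 mm out of its seat the key can come up behind it.
- peeler: bystander: blue-handled peeler 170 mm long lying to the left of the slicer; origin in its middle on the worktop
- pepper_mill: bystander: wooden pepper mill 58 mm across, 170 mm tall, standing to the right of the slicer; origin under its middle
- measure_cup: bystander: steel measuring cup 86 mm across, 76 mm tall, standing to the right of the slicer; origin on the worktop in the middle of cup and handle, 14 mm from the cup's own middle
There are look-alikes about, which are no part of the job. Leave any green look-alike of the cartridge alone.

How it is judged:
By the outcome, as a careful person would: the job done as asked, in the order asked, and still so for the second after the job is handed in, with the robot touching nothing.
It also fails if it takes over 54 s, if anything falls off the work surface, if the arm or the gripper's body presses on something with over 40 N, if the wrist force passes 120 N, or if a joint passes its speed limit or range.

## Working session

There is one attempt and no reset: what is moved stays moved. The work goes in short steps, Python scripts to look and compute and a tool call to move; the robot and the scene stay as the last step left them, time stands still between calls to the robot, and variables do not carry over. Pictures are saved under pics/ and viewed, at most 10 in all, crops included, and the job is handed in when it is done.

Besides the shell and the picture viewer there is one more tool, called after ">>>" as name([rows], argument=value, ...), one row to a line, values as JSON. drive_tool: Moves the arm, as the interface text tells. Its arguments: {"type":"object","properties":{"plan":{"type":"array"},"jaw":{"type":"number"}},"required":["plan"]}

```bash
ls; mkdir -p pics; python3 - <<'E'
from bench import ctrl
import cv2,numpy as np
o=ctrl.get_obs();print(o)
for n in("side","top"):
    p,d=ctrl.camera(n);cv2.imwrite(f"pics/{n}0.png",p[:,:,::-1]);np.save(f"{n}_d.npy",d);np.save(f"{n}_p.npy",p)
    i=ctrl.camera_info(n);print(n,i)
E
```

```text
pics
{'time_s': 0.0, 'q': array([-1.35329297e+00,  1.81547439e-01,  1.60801098e+00, -2.62599609e-05,
        1.35381312e+00, -2.06324553e-01]), 'dq': array([ 7.99591647e-05,  6.02032872e-04,  1.10067253e-03, -4.69132198e-04,
        1.05539588e-04, -4.37969831e-05]), 'joint_efforts': array([-9.84770813e-04, -4.44880879e+01, -3.51337516e+01, -3.62431147e-04,
        9.00631916e-03,  1.60565475e-05]), 'eef_pos': array([ 0.23634222, -0.52356781,  0.23037913]), 'eef_rot': array([-8.89356618e-04,  9.77629157e-01,  2.10334116e-01, -1.77908054e-05]), 'wrist_force': array([-0.3460018 ,  0.06823705, -0.36122408]), 'torque': array([-0.03253634,  0.01167073, -0.01354143]), 'grasp_force': 0.0, 'opening': 1.0031021889946772}
side {'camera_matrix': array([[543.74205832,   0.        , 279.65433661],
       [  0.        , 543.74205832, 218.1939425 ],
       [  0.        ,   0.        ,   1.        ]]), 'D': array([-0.02385246,  0.        ,  0.        ,  0.        ,  0.        ]), 'R': array([[-9.98260141e-01, -5.89564593e-02, -9.09079055e-04],
       [-2.70454022e-02,  4.71528353e-01, -8.81436078e-01],
       [ 5.23950068e-02, -8.79877917e-01, -4.72302461e-01]]), 't': array([0.51268978, 0.15650469, 0.89754285])}
top {'camera_matrix': array([[478.94575242,   0.        , 277.28012119],
       [  0.        , 478.94575242, 215.61696397],
       [  0.        ,   0.        ,   1.        ]]), 'D': array([-0.07943886,  0.        ,  0.        ,  0.        ,  0.        ]), 'R': array([[ 0.0061463 , -0.99982553, -0.01763878],
       [-0.98326391, -0.00283076, -0.18216497],
       [ 0.18208326,  0.01846322, -0.98310976]]), 't': array([-0.16497513,  0.54149904,  0.84047568])}
```

View pics/side0.png

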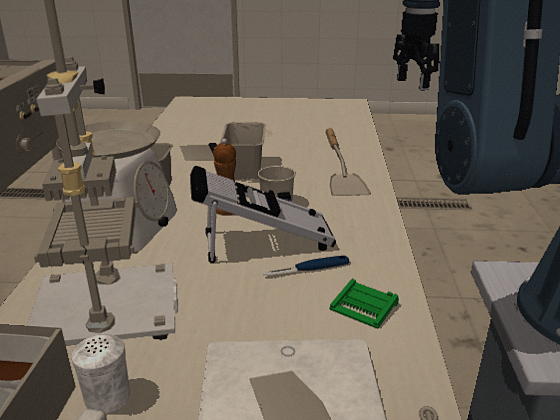

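View pics/top0.png

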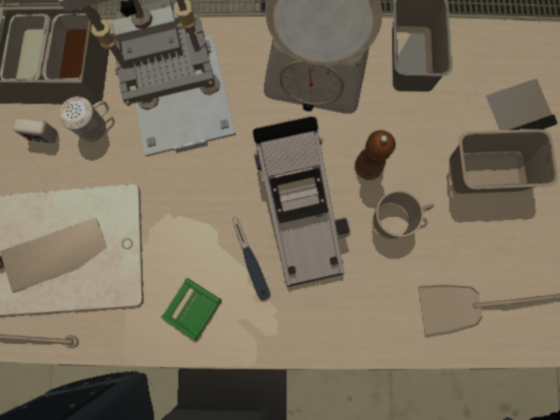

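The side view shows the slicer at (190–335, 165–260) with its foot to the right. In the top view the foot is at about (312, 280), the bumpers at (292, 270) and (334, 262), the key at (342, 228), the cartridge at (273–327, 170–222), the mill at (372, 155) and the cup at (400, 215). Next I'll zoom in.

```bash
cat > h.py <<'E'
import cv2,numpy as np
from bench import ctrl
def load(n):
    i=ctrl.camera_info(n);return i,np.load(f"{n}_p.npy"),np.load(f"{n}_d.npy")
def pts(n,uv,d=None):
    i=ctrl.camera_info(n)
    uv=np.asarray(uv,float).reshape(-1,1,2)
    r=cv2.undistortPoints(uv,i["camera_matrix"],i["D"]).reshape(-1,2)
    r=np.c_[r,np.ones(len(r))]
    R,t=i["R"],i["t"]
    if d is not None: return (r*np.asarray(d)[:,None]-t)@R
    return -R.T@t, r@R
def proj(n,X):
    i=ctrl.camera_info(n)
    return cv2.projectPoints(np.asarray(X,float).reshape(-1,3),cv2.Rodrigues(i["R"])[0],i["t"],i["camera_matrix"],i["D"])[0].reshape(-1,2)
E
python3 - <<'E'
from h import *
i,p,d=load("top")
cv2.imwrite("pics/topc.png",cv2.resize(p[110:290,245:425,::-1],None,fx=3.3,fy=3.3,interpolation=cv2.INTER_CUBIC))
i2,p2,d2=load("side")
cv2.imwrite("pics/sidec.png",cv2.resize(p2[155:270,180:345,::-1],None,fx=4.5,fy=4.5,interpolation=cv2.INTER_CUBIC))
# bed plane from depth at lower bed (between bumpers & cartridge)
m=np.zeros(d.shape,np.uint8);cv2.fillPoly(m,[np.array([[284,225],[325,219],[332,255],[294,262]])],1)
v,u=np.nonzero(m*(d>0));X=pts("top",np.c_[u,v],d[v,u])
c=np.median(X,0);
for _ in range(4):
    _,_,V=np.linalg.svd(X-X.mean(0),full_matrices=False);n=V[2]*np.sign(V[2][2]);e=(X-X.mean(0))@n;X=X[abs(e)<max(.002,1.5*e.std())]
print("plane",X.mean(0),n,e.std(),len(X),"tilt",np.degrees(np.arccos(n[2])),"yaw uphill",np.degrees(np.arctan2(-n[1],-n[0])))
# dark masks
g=p.max(2);m=((g<60)).astype(np.uint8);m[:110]=0;m[290:]=0;m[:,:245]=0;m[:,360:]=0
k,l,s,cc=cv2.connectedComponentsWithStats(m)
for j in range(1,k):
    if s[j,4]>12:
        v,u=np.nonzero(l==j);ok=d[v,u]>0;P=pts("top",np.c_[u,v][ok],d[v,u][ok]) if ok.any() else np.zeros((1,3));print(s[j],cc[j].round(1),np.median(P,0).round(4),np.percentile(P[:,2],[10,90]).round(4))
E
```

```text
plane [ 0.49612437 -0.22052297  0.05375908] [-0.40985374 -0.09421408  0.90727263] 0.0010053247752744886 1307 tilt 24.86887149346891 yaw uphill 12.94582238728647
[253 117  65  27 908] [284.9 129.4] [ 0.6715 -0.1766  0.1531] [0.1486 0.1566]
[256 155   5  15  34] [257.8 162.7] [ 0.6412 -0.1257  0.058 ] [0.0093 0.1086]
[356 156   4  19  52] [357.9 165.4] [ 0.6465 -0.3179  0.0169] [0.0113 0.0443]
[ 269  168   59   55 1240] [298.8 196.4] [ 0.562  -0.2016  0.0989] [0.0901 0.1172]
[336 219  13  16 155] [341.6 226.6] [ 0.5174 -0.279   0.0733] [0.0664 0.0755]
[245 248  23  42 425] [254.6 270.8] [ 0.4418 -0.1194  0.0137] [0.0114 0.0161]
[331 257   6   8  40] [333.5 260.5] [ 0.4598 -0.2661  0.0437] [0.0411 0.0458]
[288 267   7   7  39] [291.4 270. ] [ 0.4421 -0.1882  0.0439] [0.0415 0.0462]
[291 274  50  12  53] [314.5 279.5] [ 0.4252 -0.2305  0.0202] [0.0186 0.0225]
```

View pics/topc.png

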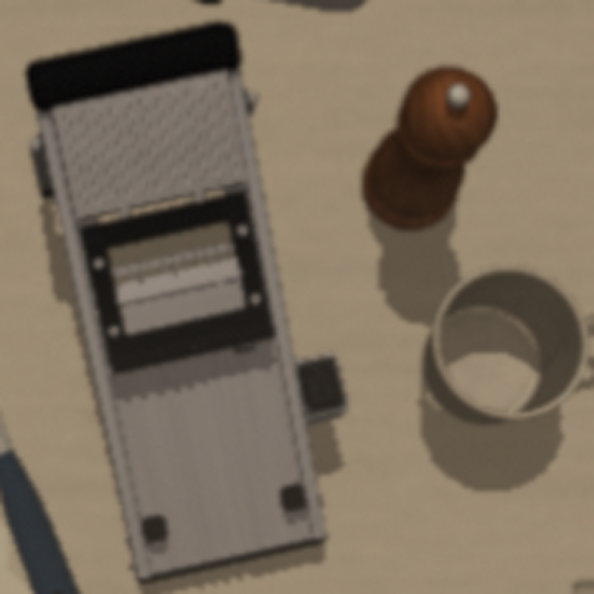

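View pics/sidec.png

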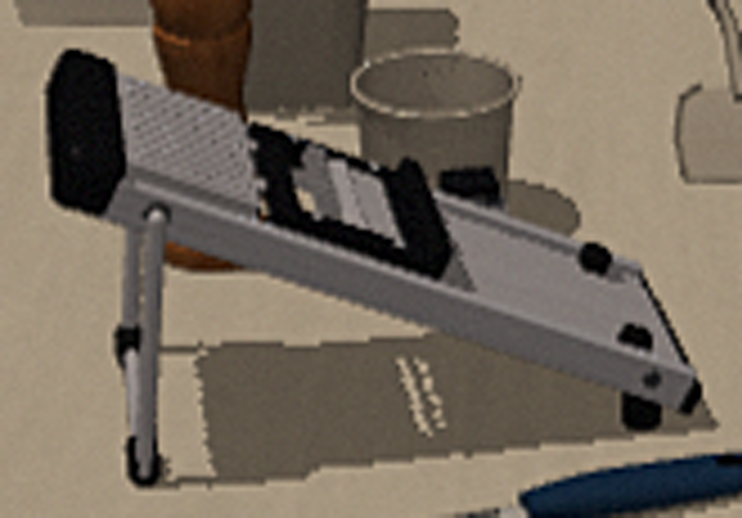

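The top crop shows the cartridge bar's front edge running from (112, 372) to (272, 337), the key at (322, 388) and the bumpers at (153, 530) and (292, 497). The side crop shows the same parts, with the bar's front top corner near (455, 225). Bumper spacing is 79.9 mm (expected 79), the bed tilt is 24.9° and the key is about 65 mm off the middle, so it all agrees. Next I'll pin down the seat along x with rays from both views.

```bash
python3 - <<'E'
from h import *
yaw=np.radians(12.85);ux=np.array([np.cos(yaw),np.sin(yaw),0]);uy=np.array([-ux[1],ux[0],0]);uz=np.array([0,0,1.]);F=np.array([ux,uy,uz])
def ray(n,uv,z):
    C,D=pts(n,uv);return (C+D*((z-C[2])/D[:,2])[:,None])@F.T
# bar front edge fit in top: last dark row per column of cartridge blob
i,p,d=load("top");g=p.max(2)
def edge(c):
    col=cv2.GaussianBlur(g,(3,3),0)[200:232,c].astype(float);k=np.argmax(np.diff(col)[4:])+4;return 200+k+.5
us=np.arange(284,324);vs=np.array([edge(c) for c in us]);P=ray("top",np.c_[us,vs],.0931)
a=np.polyfit(P[:,1],P[:,0],1);r=P[:,0]-np.polyval(a,P[:,1]);ok=abs(r)<.002;a=np.polyfit(P[ok,1],P[ok,0],1)
print("bar edge x_l",np.median(P[ok,0]),"slope deg",np.degrees(np.arctan(a[0])),ok.sum())
# two-view triangulation: front edge end corners + key corners
def tri(a,b):
    C1,D1=pts("top",[a]);C2,D2=pts("side",[b]);D1,D2=D1[0],D2[0]
    s=np.linalg.lstsq(np.c_[D1,-D2],C2-C1,rcond=None)[0];A=C1+s[0]*D1;B=C2+s[1]*D2
    print(((A+B)/2@F.T).round(4),"gap",np.linalg.norm(A-B).round(4))
print("key from z .073 box:",ray("top",[[340.8,225.9]],.073))
# key depth pts, top face
for n,box in (("top",(330,210,355,245)),("side",(274,190,296,205))):
    i,p,d=load(n);x0,y0,x1,y1=box;mm=np.zeros(d.shape,bool);mm[y0:y1,x0:x1]=True;mm&=(p.max(2)<75)&(d>0)
    v,u=np.nonzero(mm);Q=pts(n,np.c_[u,v],d[v,u])@F.T;print(n,len(Q),np.percentile(Q,[5,25,50,75,95],axis=0).round(4))
for uv in [(345,365),]:pass
tri((278.9+1,222.0),(180+440/4.5,155+275/4.5))
# mill, cup
i,p,d=load("top")
for nm,b in(("mill",(352,125,398,182)),("cup",(372,190,428,240))):
    x0,y0,x1,y1=b;v,u=np.mgrid[y0:y1,x0:x1];v=v.ravel();u=u.ravel();Q=pts("top",np.c_[u,v],d[v,u]);Q=Q[(d[v,u]>0)&(Q[:,2]>.05)];print(nm,(Q@F.T).min(0).round(3),(Q@F.T).max(0).round(3))
E
```

```text
bar edge x_l 0.4708112117099509 slope deg 0.780458986908814 33
key from z .073 box: [[ 0.44459534 -0.38562882  0.073     ]]
top 181 [[ 0.4319 -0.396   0.0617]
 [ 0.4363 -0.3919  0.0712]
 [ 0.4429 -0.3868  0.073 ]
 [ 0.4496 -0.3815  0.0743]
 [ 0.4553 -0.3787  0.0759]]
side 153 [[ 0.4149 -0.4719  0.0289]
 [ 0.4372 -0.3916  0.0601]
 [ 0.4457 -0.3806  0.069 ]
 [ 0.4577 -0.376   0.0713]
 [ 0.4771 -0.3078  0.0926]]
[ 0.4758 -0.2807  0.076 ] gap 0.0015
mill [ 0.535 -0.501  0.05 ] [ 0.583 -0.451  0.172]
cup [ 0.401 -0.55   0.05 ] [ 0.487 -0.45   0.082]
```

>>> drive_tool([
  [[0.05,-0.02,0,0.005],[0.13,-0.05,0,0.01],[0.22,-0.085,0,0.016],[0.31,-0.12,0,0.022],[0.4,-0.155,0,0.028],[0.5,-0.19,0,0.035],[0.59,-0.225,0,0.041],[0.68,-0.26,0,0.047],[0.77,-0.29,0,0.053],[0.85,-0.32,0,0.059],[0.9,-0.34,0,0.0635],[0.917,-0.3475,0,0.0635]],
], jaw=0.4)

```text
time_s: 1.1
eef_pos: [0.5154, -0.2437, 0.2308]
eef_rot: [-0.001, 0.994, 0.113, 0.0]
wrist_force: [-0.2, -0.5, -0.9]
opening: 0.6
grasp_force: 0.0
```

>>> drive_tool([
  [[0,0,0.02,0],[0,0,0.06,0],[0,0,0.11,0],[0,0,0.16,0],[0,0,0.21,0],[0,0,0.24,0],[0,0,0.25,0],[0,0,0.25,0],[0,0,0.25,0]],
])

```text
time_s: 1.85
eef_pos: [0.5137, -0.2473, 0.1318]
eef_rot: [0.0, 0.994, 0.112, 0.0]
wrist_force: [-0.3, -0.6, 0.4]
opening: 0.601
grasp_force: 0.0
```

```bash
cat > look.py <<'E'
from h import *
import sys
k=sys.argv[1]
o=ctrl.get_obs();print(o["time_s"],o["eef_pos"],o["eef_rot"],o["opening"],o["wrist_force"])
yaw=np.radians(12.85);F=np.array([[np.cos(yaw),np.sin(yaw),0],[-np.sin(yaw),np.cos(yaw),0],[0,0,1]])
print("slicer frame tcp",(F@o["eef_pos"]-[.480,-.3215,0]).round(4))
a,d=ctrl.camera("side");b,e=ctrl.camera("top")
np.save("side_p.npy",a);np.save("side_d.npy",d);np.save("top_p.npy",b);np.save("top_d.npy",e)
A=cv2.resize(a[120:270,170:350,::-1],None,fx=3.3,fy=3.3,interpolation=cv2.INTER_CUBIC)[:,:400+194]
B=cv2.resize(b[120:290,250:360,::-1],None,fx=2.9,fy=2.9,interpolation=cv2.INTER_CUBIC)
H=495;im=np.zeros((H,0,3),np.uint8)
f=lambda I:cv2.copyMakeBorder(I[:H],0,H-min(H,I.shape[0]),0,0,cv2.BORDER_CONSTANT)
im=np.hstack([f(A)[:, :480],f(B)]);print(im.shape)
cv2.imwrite(f"pics/{k}.png",im)
E
python3 look.py a1
```

```text
1.85 [ 0.51366771 -0.24734395  0.13182196] [2.55174980e-04 9.93751572e-01 1.11614119e-01 1.89946659e-04] 0.600715986768027 [-0.29551575 -0.55227767  0.42263173]
slicer frame tcp [-0.0342 -0.0339  0.1318]
(495, 799, 3)
```

View pics/a1.png

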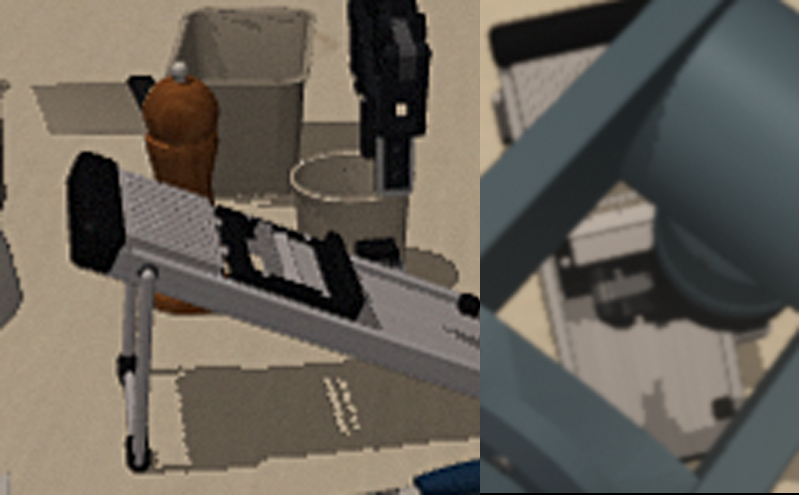

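The near finger's tip is at side-crop (393, 190), above the bed and clear of everything. I'll measure its offset from the TCP using depth.

```bash
python3 - <<'E'
from h import *
i,p,d=load("side");yaw=np.radians(12.81);F=np.array([[np.cos(yaw),np.sin(yaw),0],[-np.sin(yaw),np.cos(yaw),0],[0,0,1]])
v,u=np.mgrid[150:200,272:305];v=v.ravel();u=u.ravel();ok=d[v,u]>0;Q=pts("side",np.c_[u,v][ok],d[v,u][ok])@F.T-[.480,-.3215,0]
Q=Q[(abs(Q[:,1])<.06)&(Q[:,2]>.108)]
print(len(Q),Q.min(0).round(4),Q.max(0).round(4))
for z in np.arange(.11,.16,.004):
    S=Q[(Q[:,2]>=z)&(Q[:,2]<z+.004)]
    if len(S):print(round(z,3),len(S),S[:,0].min().round(4),S[:,0].max().round(4),np.percentile(S[:,1],[5,50,95]).round(4))
print(len(Q))
E
```

```text
432 [-0.0448 -0.0599  0.1308] [-0.0193  0.0318  0.205 ]
0.13 13 -0.0423 -0.0245 [-0.0258 -0.0022 -0.0003]
0.134 17 -0.0424 -0.0216 [-0.0586 -0.0028  0.0016]
0.138 27 -0.0416 -0.0216 [-0.0592  0.0019  0.0055]
0.142 29 -0.0421 -0.022 [-0.0584  0.0022  0.0067]
0.146 22 -0.0422 -0.0218 [-0.0593  0.0009  0.007 ]
0.15 29 -0.0419 -0.022 [-0.0587  0.0031  0.0081]
0.154 24 -0.0412 -0.0216 [-0.0579  0.0033  0.007 ]
0.158 31 -0.0419 -0.0223 [-0.059   0.0025  0.008 ]
432
```

>>> drive_tool([
  [[-0.004,0,0.02,0],[-0.004,0,0.05,0],[-0.004,0,0.08,0],[-0.004,0,0.105,0],[-0.004,0,0.125,0],[-0.004,0,0.132,0],[-0.004,0,0.132,0],[-0.004,0,0.132,0]],
])

```text
time_s: 2.62
eef_pos: [0.5121, -0.2469, 0.0783]
eef_rot: [-0.0, 0.994, 0.112, -0.0]
wrist_force: [1.2, 0.1, 0.2]
opening: 0.598
grasp_force: 0.0
```

>>> drive_tool([
  [[0,0,0.003,0],[0,0,0.006,0],[0,0,0.009,0],[0,0,0.012,0],[0,0,0.012,0],[0,0,0.012,0]],
])

```text
time_s: 3.12
eef_pos: [0.5121, -0.2469, 0.0737]
eef_rot: [-0.0, 0.994, 0.112, -0.0]
wrist_force: [-0.3, -0.1, -0.2]
opening: 0.603
grasp_force: 0.0
```

>>> drive_tool([
  [[0,0,0.003,0],[0,0,0.006,0],[0,0,0.006,0],[0,0,0.006,0]],
])

```text
time_s: 3.45
eef_pos: [0.512, -0.2469, 0.0711]
eef_rot: [-0.0, 0.994, 0.112, -0.0]
wrist_force: [0.3, -0.9, -0.7]
opening: 0.598
grasp_force: 0.0
```

>>> drive_tool([
  [[0,0,0.002,0],[0,0,0.005,0],[0,0,0.005,0],[0,0,0.005,0]],
])

```text
time_s: 3.78
eef_pos: [0.5122, -0.247, 0.0694]
eef_rot: [0.0, 0.994, 0.112, 0.0]
wrist_force: [-0.6, 0.3, 1.5]
opening: 0.6
grasp_force: 0.8
```

>>> drive_tool([
  [[0,0,0.003,0],[0,0,0.006,0],[0,0,0.009,0],[0,0,0.009,0]],
])

```text
time_s: 4.12
eef_pos: [0.5121, -0.2471, 0.0657]
eef_rot: [0.0, 0.994, 0.112, -0.0]
wrist_force: [-1.3, 0.6, 4.6]
opening: 0.601
grasp_force: 4.4
```

>>> drive_tool([
  [[0,0,0.003,0],[0,0,0.006,0],[0,0,0.008,0],[0,0,0.008,0],[0,0,0.008,0],[0,0,0.008,0]],
])

```text
time_s: 4.62
eef_pos: [0.5121, -0.2472, 0.0636]
eef_rot: [0.0, 0.994, 0.112, -0.0]
wrist_force: [-3.5, 2.6, 12.0]
opening: 0.603
grasp_force: 8.0
```

```bash
python3 look.py a2
```

```text
4.6167 [ 0.51214723 -0.2471508   0.06357408] [ 2.60010039e-04  9.93686150e-01  1.12195189e-01 -8.82557633e-05] 0.6026790015663063 [-3.4687272   2.57127466 11.98542013]
slicer frame tcp [-0.0356 -0.0334  0.0636]
(495, 799, 3)
```

View pics/a2.png

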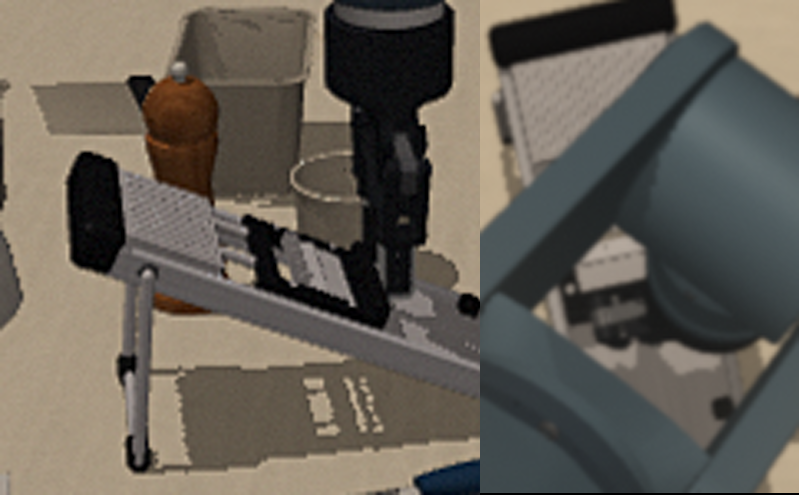

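The cartridge has popped out and rests against the near finger at side-crop (390, 290), with a gap showing behind it at (230, 235). I'll measure how far out it is before letting the key up.

```bash
python3 - <<'E'
from h import *
yaw=np.radians(12.81);F=np.array([[np.cos(yaw),np.sin(yaw),0],[-np.sin(yaw),np.cos(yaw),0],[0,0,1]])
# left front edge of bar in side image: ray onto vertical-slope plane lateral=+0.045 (cartridge left end)
old=cv2.imread("pics/side0.png")[:,:,::-1];new=np.load("side_p.npy")
C,_=pts("side",[[0,0]]);C=F@C-[.480,-.3215,0]
for nm,p in(("old",old),("new",new)):
    g=p.max(2)
    for v in range(205,222,2):
        row=g[v].astype(int);us=[u for u in range(262,305) if row[u]<45]
        if not us: continue
        u=max(us)+.5
        D=F@pts("side",[[u,v]])[1][0];X=C+D*((.045-C[1])/D[1])
        a=np.radians(25);print(nm,v,u,"along",(X[0]*np.cos(a)+(X[2]-.075)*np.sin(a)).round(4),"norm",(-X[0]*np.sin(a)+(X[2]-.075)*np.cos(a)).round(4))
E
```

```text
old 205 278.5 along 0.0076 norm 0.026
old 207 279.5 along 0.004 norm 0.0228
old 209 279.5 along 0.0022 norm 0.019
old 211 280.5 along -0.0014 norm 0.0158
old 213 279.5 along -0.0014 norm 0.0113
old 215 278.5 along -0.0013 norm 0.0067
new 205 294.5 along -0.0212 norm 0.0366
new 207 293.5 along -0.0213 norm 0.0321
new 209 287.5 along -0.0122 norm 0.0243
new 211 287.5 along -0.014 norm 0.0204
new 213 288.5 along -0.0177 norm 0.0172
new 215 287.5 along -0.0177 norm 0.0127
new 217 286.5 along -0.0177 norm 0.0081
new 219 285.5 along -0.0178 norm 0.0035
```

Cartridge is 16.4 mm out (needs over 11). Letting the key up.

>>> drive_tool([
  [[0,0,-0.003,0],[0,0,-0.006,0],[0,0,-0.01,0],[0,0,-0.014,0],[0,0,-0.018,0],[0,0,-0.022,0],[0,0,-0.026,0],[0,0,-0.029,0],[0,0,-0.029,0],[0,0,-0.029,0]],
])

```text
time_s: 5.55
eef_pos: [0.5115, -0.2467, 0.0737]
eef_rot: [-0.0, 0.994, 0.112, -0.001]
wrist_force: [-3.4, -0.6, 1.0]
opening: 0.604
grasp_force: 1.6
```

>>> drive_tool([
  [[0,-0.007,0,0],[0,-0.014,0,0],[0,-0.021,0,0],[0,-0.021,0,0],[0,-0.021,0,0]],
], jaw=0.6)

```text
time_s: 5.97
eef_pos: [0.5101, -0.2385, 0.074]
eef_rot: [-0.0, 0.994, 0.112, -0.0]
wrist_force: [-4.1, -0.9, -1.0]
opening: 0.402
grasp_force: 1.9
```

>>> drive_tool([
  [[0,-0.007,0,0],[0,-0.014,0,0],[0,-0.021,0,0],[0,-0.021,0,0],[0,-0.021,0,0]],
], jaw=0.8)

```text
time_s: 6.38
eef_pos: [0.5082, -0.2301, 0.0741]
eef_rot: [-0.0, 0.994, 0.112, -0.0]
wrist_force: [-3.9, -0.2, 1.2]
opening: 0.198
grasp_force: 2.0
```

>>> drive_tool([
  [[0,-0.007,0,0],[0,-0.014,0,0],[0,-0.021,0,0],[0,-0.028,0,0],[0,-0.035,0,0],[0,-0.04,0,0],[0,-0.04,0,0]],
], jaw=0.97)

```text
time_s: 6.97
eef_pos: [0.5047, -0.2144, 0.0741]
eef_rot: [-0.0, 0.994, 0.112, -0.0]
wrist_force: [-4.1, -1.2, -0.1]
opening: 0.028
grasp_force: 2.1
```

```bash
python3 look.py a3
```

```text
6.9667 [ 0.50471194 -0.21441331  0.07411524] [-1.67799176e-04  9.93701271e-01  1.12061387e-01 -2.82373162e-05] 0.02765614503988758 [-4.08387757 -1.22422444 -0.07400686]
slicer frame tcp [-0.0356  0.0002  0.0741]
(495, 799, 3)
```

View pics/a3.png

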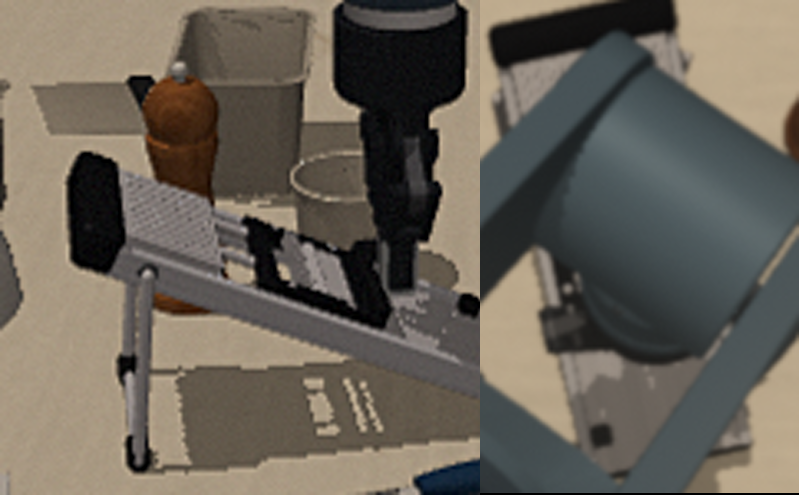

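>>> drive_tool([
  [[-0.0011,0,0.0005,0],[-0.0034,0,0.0016,0],[-0.0068,0,0.0032,0],[-0.0113,0,0.0053,0],[-0.0159,0,0.0074,0],[-0.0204,0,0.0095,0],[-0.0249,0,0.0116,0],[-0.0294,0,0.0137,0],[-0.034,0,0.0158,0],[-0.0385,0,0.018,0],[-0.043,0,0.0201,0],[-0.0476,0,0.0222,0]],
])

```text
time_s: 8.07
eef_pos: [0.4861, -0.2193, 0.0652]
eef_rot: [0.0, 0.994, 0.112, 0.0]
wrist_force: [-0.0, -0.2, -0.6]
opening: 0.032
grasp_force: 0.3
```

>>> drive_tool([
  [[-0.0045,0,0.0021,0],[-0.0091,0,0.0042,0],[-0.0136,0,0.0063,0],[-0.0181,0,0.0085,0],[-0.0226,0,0.0106,0],[-0.0272,0,0.0127,0],[-0.0317,0,0.0148,0],[-0.0362,0,0.0169,0],[-0.0408,0,0.019,0],[-0.0453,0,0.0211,0],[-0.0498,0,0.0232,0],[-0.0544,0,0.0254,0]],
])

```text
time_s: 9.07
eef_pos: [0.4649, -0.2241, 0.055]
eef_rot: [-0.0, 0.994, 0.112, 0.0]
wrist_force: [-0.5, -0.5, -0.3]
opening: 0.031
grasp_force: 0.3
```

```bash
python3 look.py a4
```

```text
9.0667 [ 0.46485908 -0.22409925  0.05496498] [-6.57475507e-06  9.93718266e-01  1.11910714e-01  5.32267763e-06] 0.030904736948698934 [-0.48840547 -0.53114671 -0.34074043]
slicer frame tcp [-0.0766 -0.0004  0.055 ]
(495, 799, 3)
```

View pics/a4.png

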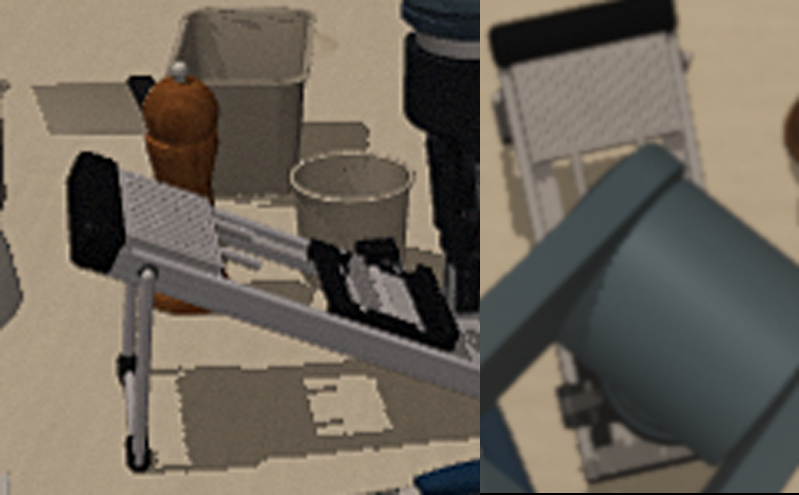

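The cartridge rides on the finger, with its bar corner at side-crop (455, 340), and the key is back up at (378, 247). About 28 mm to go.

>>> drive_tool([
  [[-0.0045,0,0.0021,0],[-0.0091,0,0.0042,0],[-0.0136,0,0.0063,0],[-0.0181,0,0.0085,0],[-0.0226,0,0.0106,0],[-0.0272,0,0.0127,0],[-0.0317,0,0.0148,0],[-0.0362,0,0.0169,0],[-0.0396,0,0.0185,0],[-0.043,0,0.0201,0],[-0.0464,0,0.0217,0],[-0.0498,0,0.0232,0]],
])

```text
time_s: 10.17
eef_pos: [0.4455, -0.2285, 0.0457]
eef_rot: [-0.0, 0.994, 0.112, 0.0]
wrist_force: [0.2, -0.5, 0.1]
opening: 0.031
grasp_force: 0.3
```

>>> drive_tool([
  [[-0.0023,0,0.0011,0],[-0.0045,0,0.0021,0],[-0.0068,0,0.0032,0],[-0.0091,0,0.0042,0],[-0.0113,0,0.0053,0],[-0.0136,0,0.0063,0],[-0.0159,0,0.0074,0],[-0.0181,0,0.0085,0],[-0.0204,0,0.0095,0],[-0.0226,0,0.0106,0],[-0.0249,0,0.0106,0],[-0.0272,0,0.0106,0]],
])

```text
time_s: 11.17
eef_pos: [0.4349, -0.2309, 0.0415]
eef_rot: [-0.0, 0.994, 0.112, -0.0]
wrist_force: [-0.1, 0.1, 0.3]
opening: 0.031
grasp_force: 0.0
```

```bash
sed -i 's/170:350/230:380/;s/120:270,/140:290,/' look.py; python3 look.py a5
```

```text
11.1667 [ 0.43489512 -0.23090849  0.04149459] [-3.05945897e-05  9.93718088e-01  1.11912284e-01 -2.05837904e-05] 0.030886635057601988 [-0.12067038  0.05381623  0.28469488]
slicer frame tcp [-0.1074 -0.0003  0.0415]
(495, 799, 3)
```

View pics/a5.png

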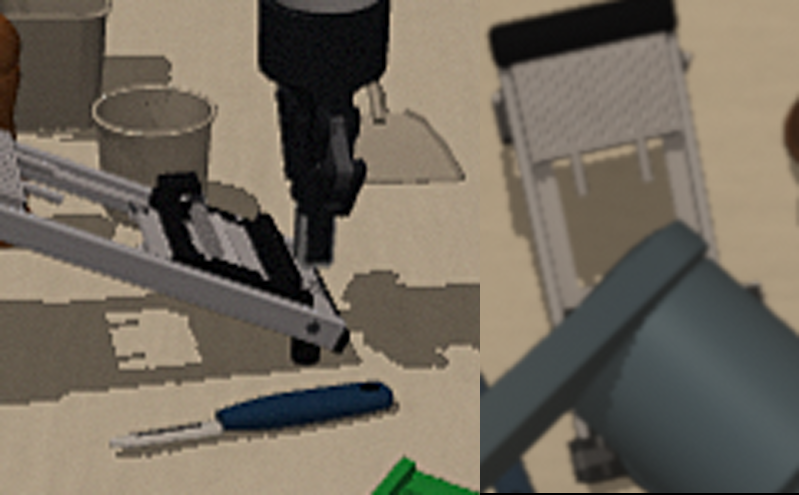

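The cartridge is at the bumpers and the finger is clear of the bar (pad force 0). Backing off downhill, then up.

>>> drive_tool([
  [[-0.005,0,0,0],[-0.01,0,0,0],[-0.02,0,0,0],[-0.035,0,0,0],[-0.05,0,0,0],[-0.065,0,-0.01,0],[-0.08,0,-0.03,0],[-0.095,0,-0.07,0],[-0.11,0,-0.13,0],[-0.13,0,-0.2,0],[-0.15,0,-0.27,0],[-0.16,0,-0.3,0]],
])

```text
time_s: 12.27
eef_pos: [0.3729, -0.2467, 0.1658]
eef_rot: [0.002, 0.994, 0.112, 0.002]
wrist_force: [1.3, -1.1, -0.4]
opening: 0.035
grasp_force: 0.0
```

>>> drive_tool([
  [[0,0.05,-0.03,0],[0,0.13,-0.08,0],[0,0.22,-0.12,0],[0,0.31,-0.15,0],[0,0.4,-0.15,0],[0,0.48,-0.15,0],[0,0.55,-0.15,0],[0,0.58,-0.15,0],[0,0.58,-0.15,0],[0,0.58,-0.15,0]],
])

```text
time_s: 13.1
eef_pos: [0.4235, -0.4714, 0.2217]
eef_rot: [-0.0, 0.994, 0.111, -0.0]
wrist_force: [0.2, 0.5, -1.0]
opening: 0.027
grasp_force: 0.0
```

```bash
python3 look.py a6; python3 - <<'E'
from h import *
yaw=np.radians(12.85);F=np.array([[np.cos(yaw),np.sin(yaw),0],[-np.sin(yaw),np.cos(yaw),0],[0,0,1]])
i,p,d=load("top");a=np.radians(25)
# black pixels in cartridge/bumper zone, in bed coords
g=p.max(2);v,u=np.nonzero((g<60)&(d>0));Q=(pts("top",np.c_[u,v],d[v,u])@F.T-[.480,-.3215,.075])
B=np.c_[Q[:,0]*np.cos(a)+Q[:,2]*np.sin(a),Q[:,1],-Q[:,0]*np.sin(a)+Q[:,2]*np.cos(a)]
S=B[(abs(B[:,1])<.047)&(B[:,0]>-.13)&(B[:,0]<.05)&(B[:,2]>.003)]
bar=S[S[:,2]>.016];print("bar top",len(bar),np.percentile(bar,[2,50,98],axis=0).round(4))
print("all",np.percentile(S,[1,99],axis=0).round(4))
for s in(-1,1):
    b=bar[(bar[:,1]*s>.02)];print(s,np.percentile(b[:,0],[5,50]).round(4))
E
```

```text
13.1 [ 0.42349148 -0.47142146  0.22165512] [-3.60622998e-04  9.93773547e-01  1.11418124e-01 -8.97727172e-05] 0.02734877276316712 [ 0.21342393  0.47204606 -0.95320105]
slicer frame tcp [-0.172  -0.2323  0.2217]
(495, 799, 3)
bar top 597 [[-0.0893 -0.0428  0.0168]
 [ 0.044   0.0048  0.5256]
 [ 0.0498  0.0454  0.5816]]
all [[-0.0995 -0.0437  0.0079]
 [ 0.0497  0.0452  0.5812]]
-1 [-0.0886  0.0457]
1 [-0.0883  0.0437]
```

View pics/a6.png

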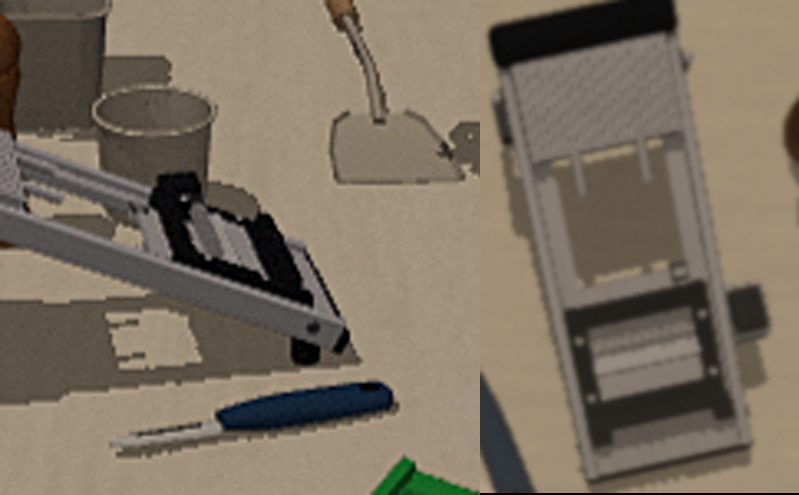

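The cartridge lies square against both bumpers. The bar front is at -0.089 on both sides, at top-crop (600, 440) and (725, 410). The key is up and the arm is clear of everything.

```bash
python3 -c "
from bench import ctrl
print(ctrl.hand_in())"
```

```text
the job is handed in; nothing more can be done
None
```

The cartridge was released, trapped 16 mm out of its seat, eased down the bed against a finger and left against both bumpers; the key is up, and I handed the job in at about 13 s.

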